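# Run the length stop of a bamboo-rib cutting gauge out to its end stop

## Task

Set the rib-cutting gauge to its longest length: press the black release key on top of the sliding length stop down with your fingertips, keep it held down while you push the length stop along its rail, away from the lever shear, until it sits against the end stop. Then take your fingers off so that the key springs back up and locks it there. Do not drag the length stop while it is locked, and leave the bamboo rib, paint jar, tape roll and brush pot where they are.

Things in the scene. Friction and masses are not known exactly. Their poses are not given: they have to be found in the camera images.
- gauge: Rib-cutting gauge bolted to the bench: plywood board 130 x 500 x 15 mm, aluminium T-slot rail along it (30 wide, top 45 mm above bench), a lever shear on one end (its lever raised to 180 mm), a dark steel end stop (46 mm wide, 67 mm high) at the other. Origin under the board's centre at bench height, z up, +y along the rail from shear to end stop; rail centre line x = +25 mm, rib bed x = -30 mm.
- end_stop (a point): Where the length stop's leading face meets the end stop's two rubber buffers: on the rail's centre line, 52 mm above the bench.
- carriage (a joint): Position along the rail (m) of the length stop, an aluminium carriage 64 mm long, 50 mm wide, saddled on the rail: grows towards the end stop, 0.18 when fully against it; starts between 0 and 0.06. With the key up a spring clamp locks it to the rail wherever it stands; with the key down it runs with a drag of 1 to 2 N.
- key (a joint): How far the release key is pressed (m): 0 up (locked), 0.006 fully down. Pressing it takes force growing to about 5 N at 0.0035, where the clamp lets go and the length stop runs free, and 6 N fully down; it springs up when let go. Beyond 0.003 it counts as held down. Locked, the length stop slips only under a push of about 18 N or more; that must not happen.
- key_top (a point): Centre of the flat top of the black release key, 40 mm along the rail, 34 mm across, 69 mm above the bench when up; 12 mm proud of the carriage when up, 6 mm when down. Rides with the carriage. 25.5 mm ahead of its centre, towards the end stop, rises the carriage's thumb rest (44 mm wide, 14 thick, top 80 mm above the bench); a fingertip on the key may push against it.
- rest_face (a point): Middle of the thumb rest's face that looks to the key, 71 mm above the bench.
- rib_mid (a point): Centre of a loose bamboo rib, 110 x 10 x 6 mm, lying in the gauge's rib bed near the shear; leave it.
- jar_mid (a point): Centre (37 mm up) of a loose paint jar, 64 mm diameter, 75 mm high, on the bench beside the gauge; leave it.
- tape_mid (a point): Centre (12 mm up) of a loose roll of tape, 90 mm diameter, 24 mm high, lying on the bench on the robot's side of the gauge; leave it.
- pot_mid (a point): Centre (47 mm up) of a loose bamboo pot, 62 mm diameter, 95 mm high, with brushes standing up to 195 mm, on the bench beyond the gauge's end-stop end; leave it.

How it is judged:
By the outcome, as a careful person would: the job done as asked, in the order asked, and still so for the second after the job is handed in, with the robot touching nothing.
It also fails if it takes over 35 s, if anything falls off the work surface, if the arm or the gripper's body presses on something with over 40 N, if the wrist force passes 120 N, or if a joint passes its speed limit or range.

## Robot

A 6-joint arm with a two-finger parallel gripper is mounted at the origin on the work surface. World frame = base frame: x ahead of the robot, y to its left, z up, the work surface at z = 0. Lengths are in m, angles in rad, forces in N, time in s.
With the tool pointing down it reaches from about 0.35 to 0.925 m from the base axis. Payload 6.4 kg.
Tool frame: the origin (TCP) lies on the centre line of the jaws, within the pads' length; the fingertips stand 19 mm ahead of it and the grasp point (between the pads) is the TCP (tcp_to_tips is the distance from the TCP to the fingertips, in m); z points along the fingers, y is the direction in which the jaws open and shut (so a half turn about z gives the same grasp; the last joint's range is limited). The gripper opens to 85 mm and grips with 20 to 120 N. Pads are 22 mm wide; open, the fingers measure 114 mm over their backs; the gripper's body (76 mm by 85 mm) begins 54 mm behind the grasp point. The pads swing forward as they close: fully open they stand 13 mm farther back than shut.
Start: joints at [-0.174, 0.245, 1.558, -0, 1.339, -0.174], TCP at [0.65, 0, 0.227] pointing down, gripper open.
Joint ranges: [-3.13, 3.13], [-1.02, 2.26], [0.13, 2.54], [-0.95, 4.09], [0.21, 2.88], [-2.74, 2.74]. Speed limits (rad/s): [2.57, 2.57, 3.14, 3.14, 3.14, 3.14].

## Interface

Orientations are given as a rotation vector (axis times angle).
In Python, from station import * gives the robot as it stands. The module is installed in compiled form; this text tells all that it offers.
- The arm moves only by the tool servo_tool, never from a script. Its argument "increments" is a list of rows, each a list of 7 numbers: the shift along the world's x, y, z in m, then the turn, a rotation vector about the world's x, y, z in degrees, then the opening, from 0 (shut) to 1 (fully open). In form: [[x, y, z, ax, ay, az, fingers], ...]. A call has 1 to 20 rows; each row is the pose to reach, as a shift and turn from the pose commanded when the call began; what a row does not reach only later rows make up. A row lasts 1/8 s, in which the tool goes at most 62.5 mm and 10.7 degrees, less where a joint would pass 70% of its speed; a pose out of reach is approached as far as the arm can. A call with a gripper value outside its range is refused whole. The fingers move at their own pace and stop on an object; "force" is the grip in N (left out, the last holds). Time passes only in rows, so rows that repeat a pose let the fingers close. It gives the time, the measured TCP pose, the force and the opening at its end, in the units of the state.
- get_obs(): the state, without advancing time (a new reading comes with each control period).
- capture(name): name is "scene" or "side" or "wrist"; returns a dict with "frame" (480x640x3 uint8, blue, green, red), "camera_matrix" (3x3 intrinsics, pixels), "pose" (4x4, takes a point from camera to world coordinates). Camera axes: x right, y down, z forward; pixel columns grow to the right and rows downward; lengths in m; the calibration is good to about 2 mm. A picture is of the moment at which its call begins. There is no depth.
- finish_job(): hands the job in, once; it reports no verdict.
The state is a dict: "t": time; "qpos": joint angles; "qvel": joint speeds; "tau": joint torques, N m; "tcp_pos": TCP position; "eef_rot": TCP orientation; "force": force on the tool from outside, world axes, zero at the start; "torque": the same for the moment, N m; "finger_gap": finger opening in m.
Only numpy, scipy, OpenCV 4.12 (cv2) and the standard library are available. Lean on these libraries where they do the work, as an engineer would, in place of code of your own. Each camera call takes 0.05 s, during which the arm holds its last target.

## Working session

There is one attempt and no reset: what is moved stays moved. The work goes in short steps, Python scripts to look and compute and a tool call to move; the robot and the scene stay as the last step left them, time stands still between calls to the robot, and variables do not carry over. Pictures are saved under pics/ and viewed, and the job is handed in when it is done.

Besides the shell and the picture viewer there is one more tool, called after ">>>" as name(argument=value, ...), one argument or row to a line, values as JSON. servo_tool: Moves the arm, as the interface text tells. Its arguments: {"type":"object","properties":{"increments":{"type":"array"},"force":{"type":"number"}},"required":["increments"]}

```bash
mkdir -p pics; python3 - <<'E'
from station import *
import cv2,numpy as np
for n in ["scene","side","wrist"]:
    c=capture(n); cv2.imwrite(f"pics/a_{n}.png",c["frame"]); np.savez(f"a_{n}.npz",**c)
    print(n,c["camera_matrix"].round(1).tolist(),c["pose"].round(3).tolist())
o=get_obs();print({k:np.round(v,3) for k,v in o.items()})
E
```

```text
scene [[487.1, 0.0, 318.0], [0.0, 487.1, 225.9], [0.0, 0.0, 1.0]] [[-0.021, 0.582, -0.813, 1.203], [1.0, 0.004, -0.023, 0.087], [-0.01, -0.813, -0.582, 0.534], [0.0, 0.0, 0.0, 1.0]]
side [[478.9, 0.0, 321.8], [0.0, 478.9, 239.0], [0.0, 0.0, 1.0]] [[0.912, -0.283, 0.296, 0.35], [-0.409, -0.657, 0.633, -0.424], [0.015, -0.699, -0.715, 0.614], [0.0, 0.0, 0.0, 1.0]]
wrist [[355.4, 0.0, 321.6], [0.0, 355.4, 241.9], [0.0, 0.0, 1.0]] [[1.0, 0.001, -0.003, 0.649], [0.0, -0.945, -0.328, 0.084], [-0.003, 0.328, -0.945, 0.372], [0.0, 0.0, 0.0, 1.0]]
{'t': np.float64(0.15), 'qpos': array([-0.174,  0.246,  1.559, -0.   ,  1.339, -0.174]), 'qvel': array([ 0.   , -0.002, -0.006,  0.   ,  0.001,  0.001]), 'tau': array([ 0.0000e+00, -4.2998e+01, -3.2655e+01, -0.0000e+00,  4.0000e-03,
        0.0000e+00]), 'tcp_pos': array([0.65 , 0.   , 0.227]), 'eef_rot': array([-2.221e+00, -2.221e+00,  1.000e-03]), 'force': array([0.354, 0.273, 0.348]), 'torque': array([-0.036,  0.043, -0.022]), 'finger_gap': np.float64(0.085)}
```

View pics/a_scene.png

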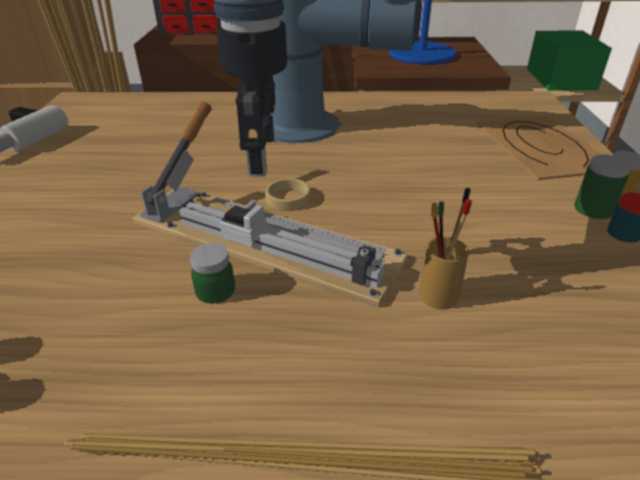

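View pics/a_side.png

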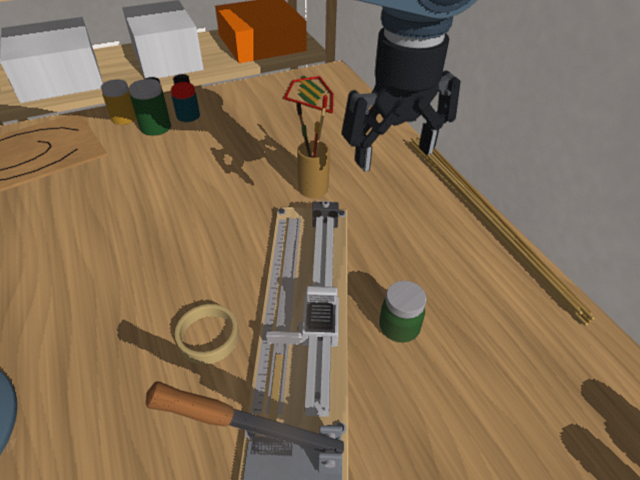

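View pics/a_wrist.png

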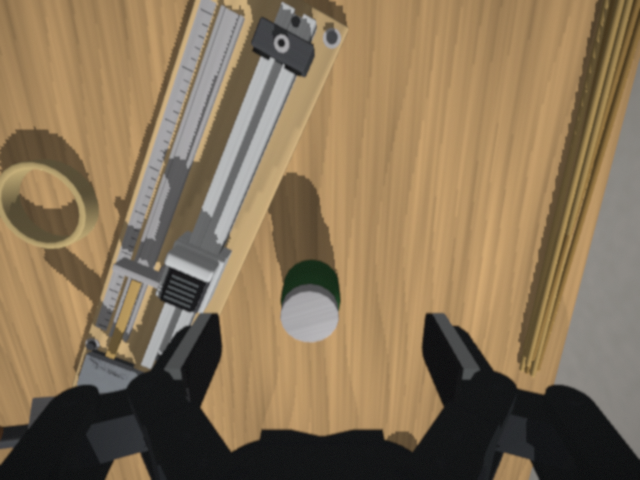

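The wrist view shows the black key at about (184,287) and the end stop at (282,45). In the side view they are at (320,316) and (325,212). The jar is at (310,310) in the wrist view. Next I'll measure them.

```bash
cat > h.py <<'E'
import cv2,numpy as np
def ray(c,u,v):
    K=c["camera_matrix"];P=c["pose"]; d=P[:3,:3]@np.linalg.solve(K,[u,v,1.]); return P[:3,3],d
def onz(c,u,v,z):
    o,d=ray(c,u,v); return o+d*(z-o[2])/d[2]
def tri(L):
    A=np.zeros((3,3));b=np.zeros(3)
    for o,d in L:
        d=d/np.linalg.norm(d);M=np.eye(3)-np.outer(d,d);A+=M;b+=M@o
    X=np.linalg.solve(A,b); return X,[np.linalg.norm(np.cross(X-o,d/np.linalg.norm(d))) for o,d in L]
def blob(img,roi,th=70):
    x0,y0,x1,y1=roi; g=img[y0:y1,x0:x1].max(2); m=(g<th).astype(np.uint8)
    m=cv2.morphologyEx(m,cv2.MORPH_CLOSE,np.ones((5,5),np.uint8))
    cs,_=cv2.findContours(m,cv2.RETR_EXTERNAL,cv2.CHAIN_APPROX_NONE); c=max(cs,key=cv2.contourArea)+np.array([x0,y0])
    return c
E
python3 - <<'E'
from h import *
W=np.load("a_wrist.npz");S=np.load("a_side.npz");C=np.load("a_scene.npz")
for n,c,roi in [("w",W,(150,255,220,320)),("s",S,(296,290,345,345)),("c",C,(215,195,262,235))]:
    k=blob(c["frame"],roi); r=cv2.minAreaRect(k); print(n,r,cv2.contourArea(k)); 
    print(np.array([onz(c,*p,.069) for p in cv2.boxPoints(r)]).round(4).tolist(), onz(c,*r[0],.069).round(4))
v=[]
for n,c,roi,s in [("w",W,(150,230,240,330),6),("w",W,(230,0,350,100),6),("s",S,(285,270,355,350),6),("s",S,(300,190,350,240),6),("c",C,(200,180,280,260),5)]:
    x0,y0,x1,y1=roi; im=cv2.resize(c["frame"][y0:y1,x0:x1],(400,400*(y1-y0)//(x1-x0)),interpolation=cv2.INTER_CUBIC); v.append(im[:300] if 0 else cv2.resize(im,(266,300)))
v.append(np.zeros_like(v[0]))
cv2.imwrite("pics/z.png",np.vstack([np.hstack(v[:3]),np.hstack(v[3:])]))
E
```

```text
w ((181.81655883789062, 290.6597595214844), (41.284156799316406, 33.45159149169922), 22.38013458251953) 1253.0
[[0.4901, -0.0783, 0.069], [0.5069, -0.0461, 0.069], [0.5406, -0.0621, 0.069], [0.5247, -0.0953, 0.069]] [ 0.5156 -0.0701  0.069 ]
s ((320.0, 316.5), (29.0, 28.0), 90.0) 751.5
[[0.5041, -0.0458, 0.069], [0.5403, -0.0615, 0.069], [0.5198, -0.1051, 0.069], [0.4855, -0.0901, 0.069]] [ 0.5122 -0.0762  0.069 ]
c ((236.04449462890625, 214.35765075683594), (22.132007598876953, 17.956153869628906), 17.354022979736328) 265.5
[[0.5369, -0.0912, 0.069], [0.484, -0.0913, 0.069], [0.5048, -0.051, 0.069], [0.5556, -0.0529, 0.069]] [ 0.5211 -0.0714  0.069 ]
```

View pics/z.png

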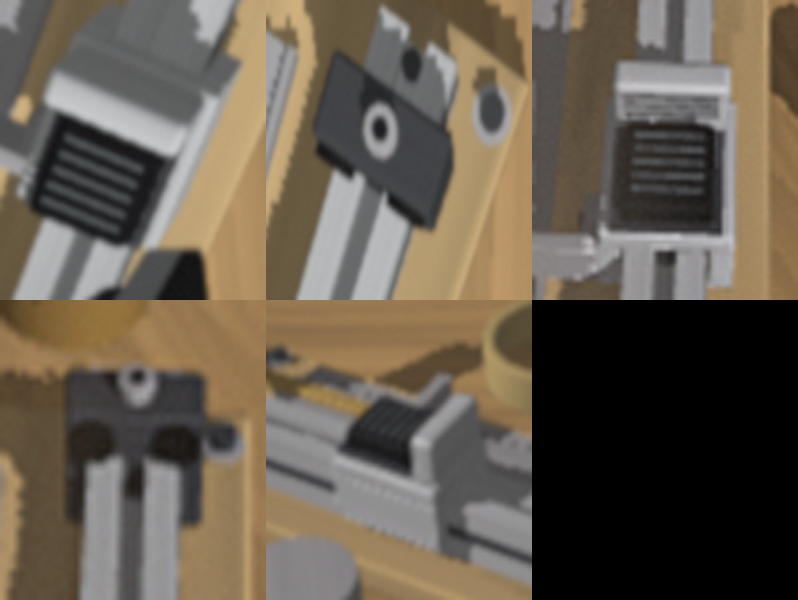

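```bash
python3 - <<'E'
from h import *
W=np.load("a_wrist.npz");S=np.load("a_side.npz");C=np.load("a_scene.npz")
# rail edges in wrist at z=.045: fit lines on slot (dark) via hand-picked rows from bright mask
g=W["frame"].min(2)
L=[];R=[]
for v in range(85,215,10):
    row=g[v]; 
    xs=np.where(row[200:320]>125)[0]+200
    if len(xs): 
        L.append(onz(W,xs[0],v,.045)[:2]);R.append(onz(W,xs[-1],v,.045)[:2]); print(v,xs[0],xs[-1],np.linalg.norm(L[-1]-R[-1]).round(4))
for A in (L,R):
    l=cv2.fitLine(np.float32(A),cv2.DIST_HUBER,0,.001,.001).ravel(); print(l, np.degrees(np.arctan2(l[0],l[1])))
# end stop top
k=blob(W["frame"],(240,5,322,85),85); r=cv2.minAreaRect(k); print(r); print(np.array([onz(W,*p,.067) for p in cv2.boxPoints(r)]).round(4).tolist(), onz(W,*r[0],.067).round(4))
print("ring",onz(W,282,43,.067),onz(S,325,206,.067), tri([ray(W,282,43),ray(S,325,206)]))
print("jar",onz(W,310,316,.075),onz(S,405,300,.075),onz(C,211,258,.075))
print("brush tops(.195)",onz(C,467,192,.195),onz(C,437,205,.17),"pot base",onz(C,441,303,0))
print("lever tip",tri([ray(C,206,106),ray(S,152,396)]))
print("key tri",tri([ray(W,183,288),ray(S,320,314.5)]))
E
```

```text
85 200 290 0.0761
95 200 285 0.0725
105 200 281 0.0697
115 200 277 0.0668
125 200 273 0.0639
135 200 269 0.061
145 200 294 0.0838
155 222 290 0.0611
165 218 285 0.0608
175 214 280 0.0604
185 211 276 0.0601
195 207 243 0.0336
205 203 267 0.0603
[0.02046664 0.99979055 0.5436565  0.06407132] 1.172734
[0.13569382 0.99075085 0.61146873 0.06421491] 7.7987413
((282.1693115234375, 46.66056823730469), (64.55376434326172, 39.9124870300293), 23.498565673828125)
[[0.5892, 0.1324, 0.067], [0.6028, 0.1567, 0.067], [0.6468, 0.1397, 0.067], [0.6343, 0.1144, 0.067]] [0.6181 0.1361 0.067 ]
ring [0.61809711 0.13855071 0.067     ] [0.61359661 0.13029923 0.067     ] (array([0.61759596, 0.13985871, 0.05794163]), [np.float64(0.000510546864392527), np.float64(0.0005105468643924236)])
jar [ 0.63721183 -0.09377476  0.075     ] [ 0.63115726 -0.10216624  0.075     ] [ 0.64531306 -0.08846393  0.075     ]
brush tops(.195) [0.65146661 0.26833803 0.195     ] [0.64469226 0.23352657 0.17      ] pot base [0.65948253 0.25941912 0.        ]
lever tip (array([ 0.29257192, -0.15782565,  0.16910992]), [np.float64(0.0021048061723354912), np.float64(0.002104806172335523)])
key tri (array([ 0.51496106, -0.06987228,  0.0640353 ]), [np.float64(9.301168955041166e-05), np.float64(9.301168955041389e-05)])
```

```bash
python3 - <<'E'
from h import *
W=np.load("a_wrist.npz");S=np.load("a_side.npz")
def fit(A,t):
    l=cv2.fitLine(np.float32(A),cv2.DIST_HUBER,0,.001,.001).ravel(); 
    if l[1]<0:l[:2]*=-1
    res=[np.cross(l[:2],np.array(a)-l[2:]) for a in A]
    print(t,np.degrees(np.arctan2(l[0],l[1])).round(2),l[2:].round(4), "key off",np.cross(l[:2],np.array([.515,-.07])-l[2:]).round(4),np.std(res).round(4))
fit([onz(W,x,v,.045)[:2] for v,x in zip(range(85,136,10),[290,285,281,277,273,269])],"R")
g=W["frame"].min(2).astype(float)
A=[];
for v in range(85,200,8):
    c=290-(v-85)*.43   # right edge
    w=g[v,int(c)-32:int(c)-4]; i=np.argmin(cv2.GaussianBlur(w[None],(5,1),0).ravel()[3:-3])+3; A.append(onz(W,int(c)-32+i,v,.045)[:2])
fit(A,"slot W")
g=S["frame"].min(2).astype(float);B=[]
for v in range(232,286,6):
    w=cv2.GaussianBlur(g[v:v+1,315:332],(3,1),0).ravel(); i=np.argmin(w[2:-2])+2; B.append(onz(S,315+i,v,.045)[:2]); print(315+i,end=" ")
fit(B,"slot S")
E
```

```text
R 25.68 [0.6114 0.091 ] key off 0.0172 0.0002
slot W 26.37 [0.5802 0.0624] key off -0.0004 0.0002
324 324 324 324 323 323 323 322 322 slot S 26.27 [0.5723 0.0451] key off 0.0004 0.0005<stdin>:6: DeprecationWarning: Arrays of 2-dimensional vectors are deprecated. Use arrays of 3-dimensional vectors instead. (deprecated in NumPy 2.0)
<stdin>:7: DeprecationWarning: Arrays of 2-dimensional vectors are deprecated. Use arrays of 3-dimensional vectors instead. (deprecated in NumPy 2.0)
```

Both slot lines agree on a rail yaw of 26.3°, so the rail direction is (0.443, 0.896). The key centre is at (0.515, -0.070) and lies on the slot line to within 0.5 mm. I'll hover about 8 mm ahead of the key centre with the fingers shut.

>>> servo_tool(
  increments=[
    [-0.045,-0.021,0,0,0,-9,0],
    [-0.09,-0.042,0,0,0,-18,0],
    [-0.131,-0.063,0,0,0,-26.3,0],
    [-0.131,-0.063,-0.04,0,0,-26.3,0],
    [-0.131,-0.063,-0.08,0,0,-26.3,0],
    [-0.131,-0.063,-0.11,0,0,-26.3,0],
    [-0.131,-0.063,-0.11,0,0,-26.3,0],
    [-0.131,-0.063,-0.11,0,0,-26.3,0],
  ],
)

```text
t: 1.15
tcp_pos: [0.5198, -0.0632, 0.1186]
eef_rot: [2.667, 1.657, 0.002]
force: [0.0, -0.3, 0.5]
finger_gap: 0.0002
```

```bash
python3 - <<'E'
from station import *
from h import *
o=get_obs();print({k:np.round(o[k],4).tolist() for k in ["t","tcp_pos","eef_rot","force","finger_gap"]})
v=[]
for n,(x0,y0,x1,y1) in [("side",(240,200,400,380)),("scene",(160,130,320,310))]:
    c=capture(n); v.append(cv2.resize(c["frame"][y0:y1,x0:x1],None,fx=2.5,fy=2.5))
cv2.imwrite("pics/b.png",np.hstack(v))
E
```

```text
{'t': 1.15, 'tcp_pos': [0.5198, -0.0632, 0.1186], 'eef_rot': [2.6674, 1.6571, 0.0018], 'force': [0.0201, -0.3003, 0.5272], 'finger_gap': 0.0002}
```

View pics/b.png

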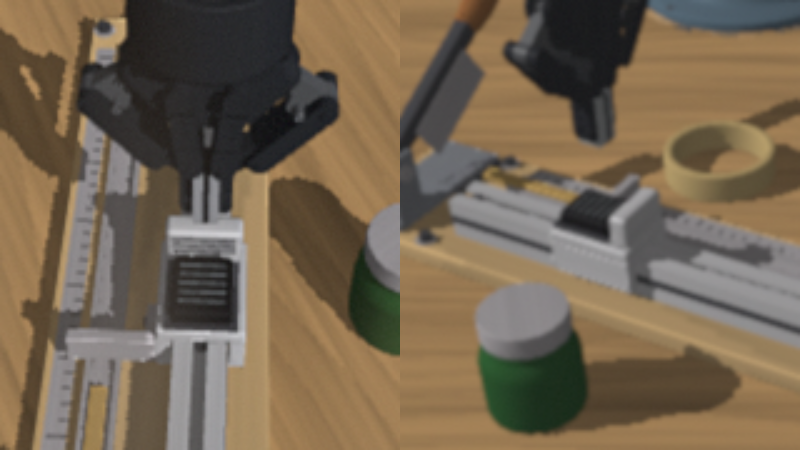

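```bash
python3 - <<'E'
from h import *
S=np.load("a_side.npz");C=np.load("a_scene.npz")
print(tri([ray(S,322.5,285),ray(C,239,187)]))
for c in (S,C):
  for p in ([.5198,-.0632,.0996],[.5198,-.0632,.069],[.515,-.07,.069]):
    q=c["camera_matrix"]@(c["pose"][:3,:3].T@(np.array(p)-c["pose"][:3,3]));print((q/q[2])[:2].round(1))
E
```

```text
(array([ 0.51956811, -0.06275497,  0.12092492]), [np.float64(0.0019426689226632822), np.float64(0.0019426689226633256)])
[321.5 294.1]
[321.2 307.6]
[320.  312.4]
[239.1 198.8]
[241.  213.9]
[237.4 212.4]
```

>>> servo_tool(
  increments=[
    [0,0,-0.01,0,0,0,0],
    [0,0,-0.018,0,0,0,0],
    [0,0,-0.024,0,0,0,0],
    [0,0,-0.026,0,0,0,0],
    [0,0,-0.026,0,0,0,0],
  ],
)

```text
t: 1.88
tcp_pos: [0.5189, -0.063, 0.0912]
eef_rot: [-2.668, -1.658, 0.0]
force: [-1.1, -0.7, 1.0]
finger_gap: 0.0003
```

```bash
python3 - <<'E'
from station import *
from h import *
v=[]
for n,(x0,y0,x1,y1) in [("side",(270,250,370,350)),("scene",(190,150,290,250))]:
    c=capture(n); v.append(cv2.resize(c["frame"][y0:y1,x0:x1],None,fx=4,fy=4))
cv2.imwrite("pics/c.png",np.hstack(v))
E
```

```text
(no output)
```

View pics/c.png

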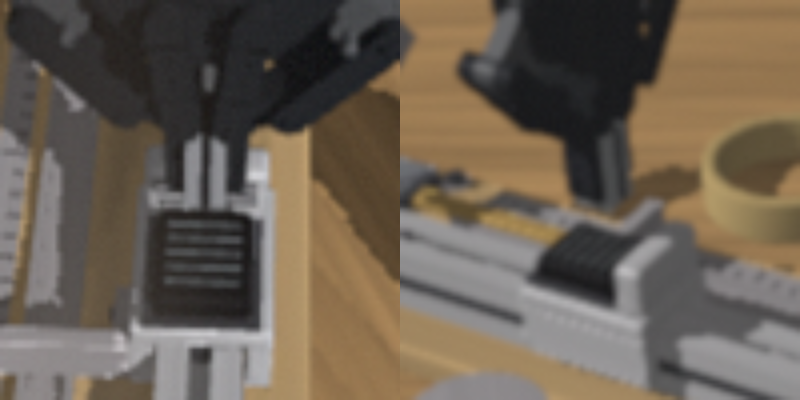

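The tips are still clear of the key, in both views, and look higher than the nominal value. I'll descend on force.

>>> servo_tool(
  increments=[
    [0,0,-0.003,0,0,0,0],
    [0,0,-0.005,0,0,0,0],
    [0,0,-0.005,0,0,0,0],
  ],
)

```text
t: 2.35
tcp_pos: [0.5188, -0.0629, 0.0861]
eef_rot: [-2.668, -1.658, 0.0]
force: [0.9, 0.1, 0.0]
finger_gap: 0.0
```

>>> servo_tool(
  increments=[
    [0,0,-0.002,0,0,0,0],
    [0,0,-0.003,0,0,0,0],
    [0,0,-0.003,0,0,0,0],
  ],
)

```text
t: 2.72
tcp_pos: [0.5189, -0.063, 0.0833]
eef_rot: [-2.668, -1.658, 0.0]
force: [-0.8, -0.3, -0.3]
finger_gap: -0.0001
```

```bash
python3 - <<'E'
from station import *
from h import *
v=[]
for n,(x0,y0,x1,y1) in [("side",(270,250,370,350)),("scene",(190,150,290,250))]:
    c=capture(n); v.append(cv2.resize(c["frame"][y0:y1,x0:x1],None,fx=4,fy=4))
cv2.imwrite("pics/d.png",np.hstack(v))
E
```

```text
(no output)
```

View pics/d.png

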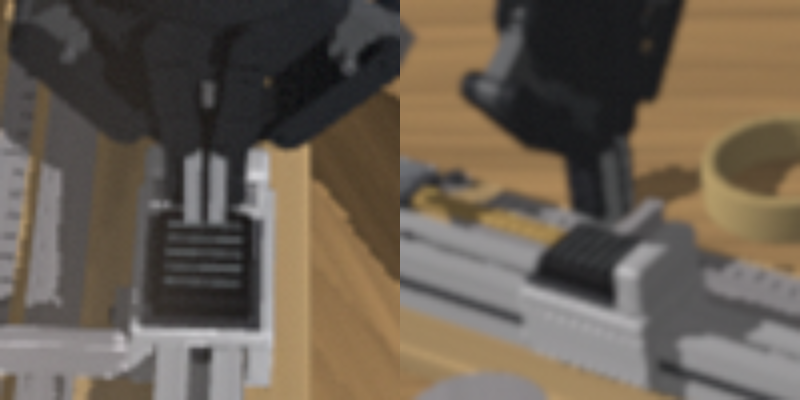

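>>> servo_tool(
  increments=[
    [0,0,-0.002,0,0,0,0],
    [0,0,-0.003,0,0,0,0],
    [0,0,-0.003,0,0,0,0],
  ],
)

```text
t: 3.2
tcp_pos: [0.5189, -0.063, 0.0802]
eef_rot: [-2.668, -1.658, 0.0]
force: [0.4, -0.4, -0.2]
finger_gap: -0.0
```

>>> servo_tool(
  increments=[
    [0,0,-0.002,0,0,0,0],
    [0,0,-0.003,0,0,0,0],
    [0,0,-0.003,0,0,0,0],
  ],
)

```text
t: 3.58
tcp_pos: [0.5189, -0.063, 0.0772]
eef_rot: [-2.668, -1.658, 0.0]
force: [0.5, 0.4, 0.2]
finger_gap: 0.0003
```

>>> servo_tool(
  increments=[
    [0,0,-0.002,0,0,0,0],
    [0,0,-0.003,0,0,0,0],
    [0,0,-0.003,0,0,0,0],
  ],
)

```text
t: 3.95
tcp_pos: [0.5189, -0.063, 0.0743]
eef_rot: [-2.668, -1.658, 0.0]
force: [-0.3, 0.1, -0.5]
finger_gap: -0.0001
```

```bash
python3 - <<'E'
from station import *
from h import *
print(get_obs()["force"].round(2))
v=[]
for n,(x0,y0,x1,y1) in [("side",(270,250,370,350)),("scene",(190,150,290,250))]:
    c=capture(n); v.append(cv2.resize(c["frame"][y0:y1,x0:x1],None,fx=4,fy=4))
cv2.imwrite("pics/e.png",np.hstack(v))
E
```

```text
[-0.32  0.07 -0.54]
```

View pics/e.png

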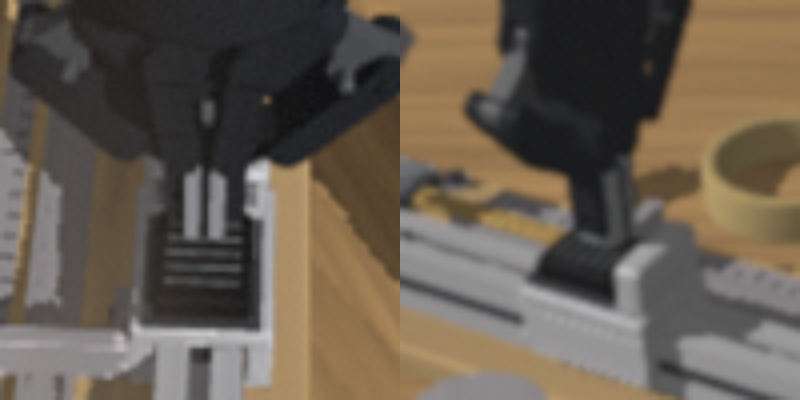

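>>> servo_tool(
  increments=[
    [0,0,-0.002,0,0,0,0],
    [0,0,-0.003,0,0,0,0],
    [0,0,-0.003,0,0,0,0],
  ],
)

```text
t: 4.42
tcp_pos: [0.5189, -0.063, 0.0712]
eef_rot: [-2.668, -1.658, 0.0]
force: [-0.3, -0.1, -0.8]
finger_gap: 0.0
```

>>> servo_tool(
  increments=[
    [0,0,-0.002,0,0,0,0],
    [0,0,-0.002,0,0,0,0],
  ],
)

```text
t: 4.68
tcp_pos: [0.5189, -0.0629, 0.0692]
eef_rot: [-2.668, -1.658, 0.0]
force: [-0.1, -0.1, -0.4]
finger_gap: 0.0002
```

```bash
python3 - <<'E'
from station import *
from h import *
o=get_obs();print(o["force"].round(2),o["tau"].round(2))
v=[]
for n,(x0,y0,x1,y1) in [("side",(270,250,370,350)),("scene",(190,150,290,250))]:
    c=capture(n); v.append(cv2.resize(c["frame"][y0:y1,x0:x1],None,fx=4,fy=4,interpolation=cv2.INTER_CUBIC))
cv2.imwrite("pics/f.png",np.hstack(v))
E
```

```text
[-0.09 -0.07 -0.44] [-1.000e-02 -3.362e+01 -2.699e+01 -0.000e+00 -1.000e-02 -0.000e+00]
```

View pics/f.png

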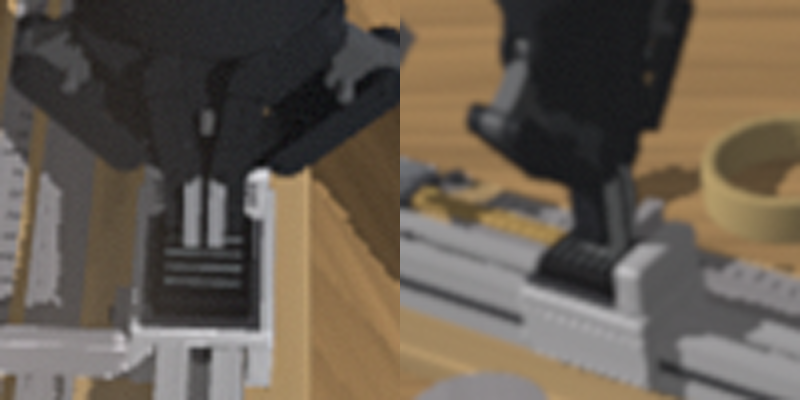

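>>> servo_tool(
  increments=[
    [0,0,-0.002,0,0,0,0],
    [0,0,-0.002,0,0,0,0],
  ],
)

```text
t: 5.03
tcp_pos: [0.5189, -0.0629, 0.0672]
eef_rot: [-2.668, -1.658, 0.0]
force: [-0.8, -0.9, -0.3]
finger_gap: 0.0003
```

>>> servo_tool(
  increments=[
    [0,0,-0.002,0,0,0,0],
    [0,0,-0.002,0,0,0,0],
  ],
)

```text
t: 5.28
tcp_pos: [0.5189, -0.0629, 0.0652]
eef_rot: [-2.668, -1.658, 0.0]
force: [0.2, 0.2, 0.4]
finger_gap: 0.0001
```

>>> servo_tool(
  increments=[
    [0,0,-0.002,0,0,0,0],
    [0,0,-0.002,0,0,0,0],
  ],
)

```text
t: 5.52
tcp_pos: [0.5192, -0.063, 0.0636]
eef_rot: [2.668, 1.658, 0.0]
force: [-0.1, -0.2, 3.2]
finger_gap: 0.0001
```

```bash
python3 - <<'E'
from station import *
from h import *
o=get_obs();print(o["force"].round(2),o["tau"].round(2))
v=[]
for n,(x0,y0,x1,y1) in [("side",(270,250,370,350)),("scene",(190,150,290,250))]:
    c=capture(n); v.append(cv2.resize(c["frame"][y0:y1,x0:x1],None,fx=4,fy=4,interpolation=cv2.INTER_CUBIC))
cv2.imwrite("pics/g.png",np.hstack(v))
E
```

```text
[-0.1  -0.2   3.19] [-1.400e-01 -3.250e+01 -2.601e+01 -1.000e-02 -2.500e-01 -0.000e+00]
```

View pics/g.png

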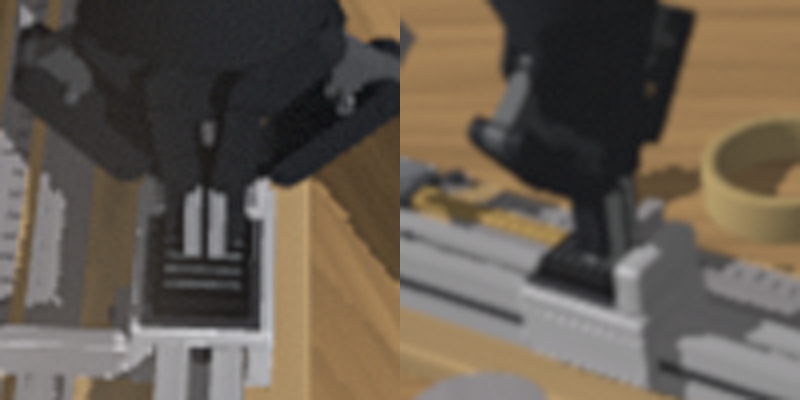

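Contact: fz is 3.2 N at TCP z 0.0636. I'll press on to full depth.

>>> servo_tool(
  increments=[
    [0,0,-0.001,0,0,0,0],
    [0,0,-0.002,0,0,0,0],
    [0,0,-0.003,0,0,0,0],
    [0,0,-0.003,0,0,0,0],
  ],
)

```text
t: 6.12
tcp_pos: [0.5192, -0.063, 0.0606]
eef_rot: [2.668, 1.658, 0.0]
force: [-1.8, 0.8, 5.2]
finger_gap: 0.0001
```

>>> servo_tool(
  increments=[
    [0,0,-0.001,0,0,0,0],
    [0,0,-0.002,0,0,0,0],
    [0,0,-0.002,0,0,0,0],
  ],
)

```text
t: 6.5
tcp_pos: [0.5192, -0.063, 0.0591]
eef_rot: [2.668, 1.658, -0.0]
force: [-3.6, 1.7, 8.6]
finger_gap: 0.0001
```

The key is bottomed (8.6 N). I'll push along the rail now, starting gently.

>>> servo_tool(
  increments=[
    [0.0009,0.0018,0,0,0,0,0],
    [0.0022,0.0045,0,0,0,0,0],
    [0.004,0.0081,0,0,0,0,0],
    [0.0062,0.0125,0,0,0,0,0],
    [0.0089,0.0179,0,0,0,0,0],
    [0.0089,0.0179,0,0,0,0,0],
  ],
)

```text
t: 7.25
tcp_pos: [0.5283, -0.0446, 0.0591]
eef_rot: [-2.668, -1.658, -0.001]
force: [-1.4, 2.1, 8.8]
finger_gap: 0.0
```

```bash
python3 - <<'E'
from station import *
from h import *
v=[]
for n,(x0,y0,x1,y1) in [("side",(270,240,370,340)),("scene",(190,150,290,250))]:
    c=capture(n); v.append(cv2.resize(c["frame"][y0:y1,x0:x1],None,fx=4,fy=4,interpolation=cv2.INTER_CUBIC))
cv2.imwrite("pics/i.png",np.hstack(v))
E
```

```text
(no output)
```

View pics/i.png

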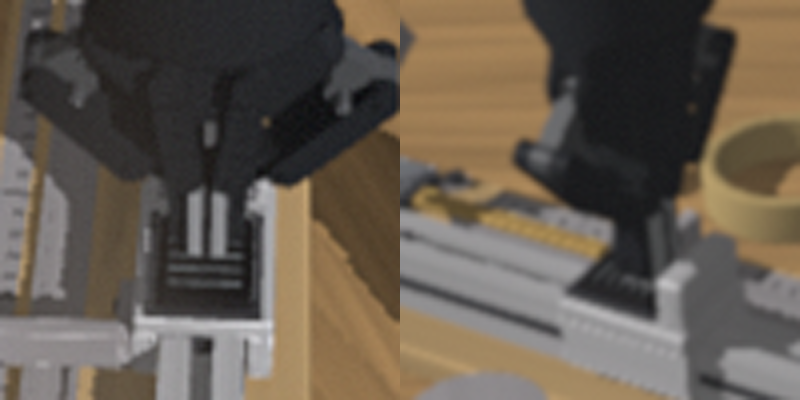

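The carriage moves with the key held down. Next, 110 mm more.

>>> servo_tool(
  increments=[
    [0.0018,0.0036,0,0,0,0,0],
    [0.0053,0.0108,0,0,0,0,0],
    [0.0097,0.0197,0,0,0,0,0],
    [0.0142,0.0287,0,0,0,0,0],
    [0.0186,0.0377,0,0,0,0,0],
    [0.023,0.0466,0,0,0,0,0],
    [0.0275,0.0556,0,0,0,0,0],
    [0.0319,0.0646,0,0,0,0,0],
    [0.0363,0.0735,0,0,0,0,0],
    [0.0408,0.0825,0,0,0,0,0],
    [0.0443,0.0897,0,0,0,0,0],
    [0.047,0.095,0,0,0,0,0],
    [0.0487,0.0986,0,0,0,0,0],
    [0.0487,0.0986,0,0,0,0,0],
  ],
)

```text
t: 9.1
tcp_pos: [0.5768, 0.0542, 0.0591]
eef_rot: [-2.668, -1.658, -0.001]
force: [-3.4, 3.1, 8.2]
finger_gap: 0.0001
```

```bash
python3 - <<'E'
from station import *
from h import *
v=[]
for n,(x0,y0,x1,y1) in [("side",(270,170,370,270)),("scene",(290,180,410,300))]:
    c=capture(n); v.append(cv2.resize(c["frame"][y0:y1,x0:x1],(400,400),interpolation=cv2.INTER_CUBIC))
cv2.imwrite("pics/j.png",np.hstack(v))
E
```

```text
(no output)
```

View pics/j.png

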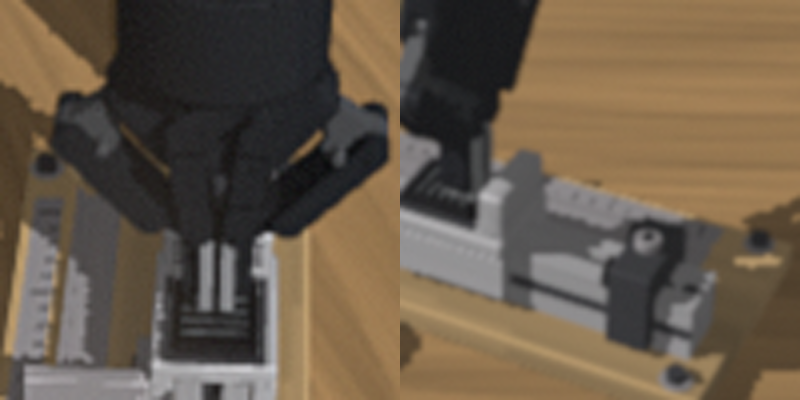

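>>> servo_tool(
  increments=[
    [0.0018,0.0036,0,0,0,0,0],
    [0.0044,0.009,0,0,0,0,0],
    [0.0071,0.0143,0,0,0,0,0],
    [0.0093,0.0188,0,0,0,0,0],
    [0.0111,0.0224,0,0,0,0,0],
    [0.0111,0.0224,0,0,0,0,0],
  ],
)

```text
t: 9.95
tcp_pos: [0.5878, 0.0767, 0.0591]
eef_rot: [-2.668, -1.657, -0.001]
force: [-3.1, 2.9, 8.5]
finger_gap: 0.0003
```

```bash
python3 - <<'E'
from station import *
from h import *
v=[]
for n,(x0,y0,x1,y1) in [("side",(270,170,370,270)),("scene",(290,180,410,300))]:
    c=capture(n); v.append(cv2.resize(c["frame"][y0:y1,x0:x1],(400,400),interpolation=cv2.INTER_CUBIC))
cv2.imwrite("pics/k.png",np.hstack(v))
E
```

```text
(no output)
```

View pics/k.png

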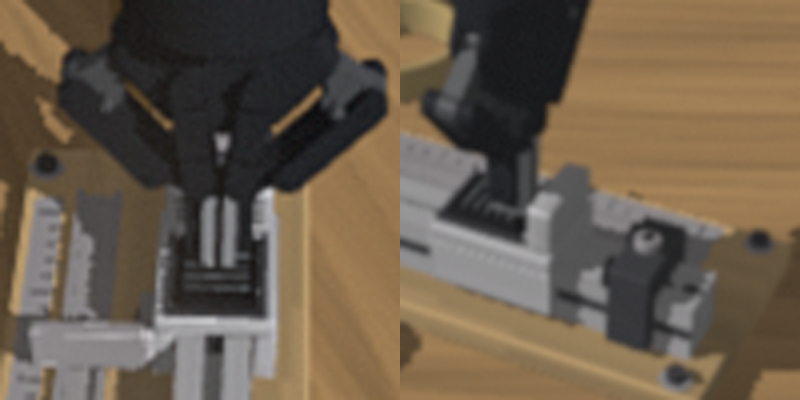

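>>> servo_tool(
  increments=[
    [0.0013,0.0027,0,0,0,0,0],
    [0.0027,0.0054,0,0,0,0,0],
    [0.0035,0.0072,0,0,0,0,0],
    [0.0035,0.0072,0,0,0,0,0],
  ],
)

```text
t: 10.55
tcp_pos: [0.5912, 0.0836, 0.0591]
eef_rot: [-2.668, -1.658, 0.0]
force: [-3.9, 2.5, 8.9]
finger_gap: 0.0001
```

>>> servo_tool(
  increments=[
    [0.0009,0.0018,0,0,0,0,0],
    [0.0018,0.0036,0,0,0,0,0],
    [0.0018,0.0036,0,0,0,0,0],
  ],
)

```text
t: 10.92
tcp_pos: [0.5929, 0.0872, 0.0591]
eef_rot: [-2.668, -1.657, 0.0]
force: [-4.3, 1.5, 8.4]
finger_gap: -0.0003
```

>>> servo_tool(
  increments=[
    [0.0009,0.0018,0,0,0,0,0],
    [0.0018,0.0036,0,0,0,0,0],
    [0.0018,0.0036,0,0,0,0,0],
  ],
)

```text
t: 11.3
tcp_pos: [0.5947, 0.0908, 0.0591]
eef_rot: [-2.668, -1.658, 0.0]
force: [-4.0, 2.1, 9.5]
finger_gap: 0.0001
```

```bash
python3 - <<'E'
from station import *
from h import *
v=[]
for n,(x0,y0,x1,y1) in [("side",(270,170,370,270)),("scene",(290,180,410,300))]:
    c=capture(n); v.append(cv2.resize(c["frame"][y0:y1,x0:x1],(400,400),interpolation=cv2.INTER_CUBIC))
cv2.imwrite("pics/l.png",np.hstack(v))
E
```

```text
(no output)
```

View pics/l.png

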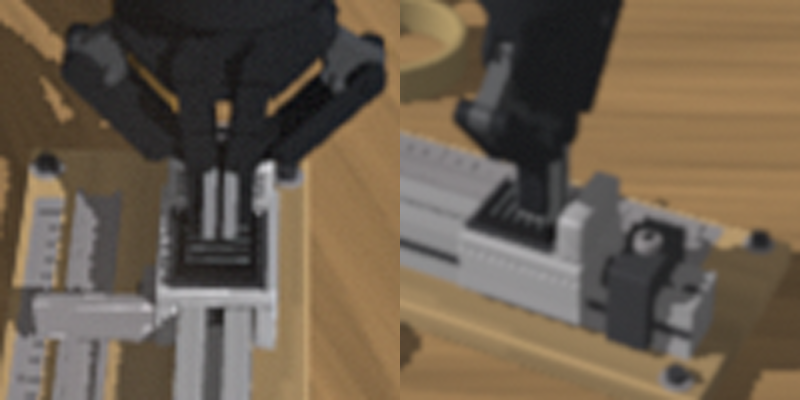

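>>> servo_tool(
  increments=[
    [0.0009,0.0018,0,0,0,0,0],
    [0.0018,0.0036,0,0,0,0,0],
    [0.0018,0.0036,0,0,0,0,0],
  ],
)

```text
t: 11.78
tcp_pos: [0.5965, 0.0944, 0.0591]
eef_rot: [-2.668, -1.657, 0.0]
force: [-4.1, 1.9, 8.3]
finger_gap: 0.0003
```

>>> servo_tool(
  increments=[
    [0.0009,0.0018,0,0,0,0,0],
    [0.0013,0.0027,0,0,0,0,0],
    [0.0013,0.0027,0,0,0,0,0],
  ],
)

```text
t: 12.15
tcp_pos: [0.5978, 0.097, 0.0591]
eef_rot: [-2.668, -1.658, 0.001]
force: [-3.7, 0.8, 8.4]
finger_gap: -0.0003
```

>>> servo_tool(
  increments=[
    [0.0009,0.0018,0,0,0,0,0],
    [0.0009,0.0018,0,0,0,0,0],
  ],
)

```text
t: 12.4
tcp_pos: [0.5985, 0.0984, 0.0591]
eef_rot: [-2.668, -1.658, 0.002]
force: [-5.8, -0.3, 9.2]
finger_gap: -0.0003
```

>>> servo_tool(
  increments=[
    [0.0004,0.0009,0,0,0,0,0],
    [0.0009,0.0018,0,0,0,0,0],
    [0.0009,0.0018,0,0,0,0,0],
  ],
)

```text
t: 12.78
tcp_pos: [0.5993, 0.0992, 0.0591]
eef_rot: [2.667, 1.658, -0.004]
force: [-5.2, -3.4, 10.3]
finger_gap: 0.0001
```

```bash
python3 - <<'E'
from station import *
from h import *
v=[]
for n,(x0,y0,x1,y1) in [("side",(270,160,370,260)),("scene",(310,200,400,290))]:
    c=capture(n); v.append(cv2.resize(c["frame"][y0:y1,x0:x1],(400,400),interpolation=cv2.INTER_CUBIC))
cv2.imwrite("pics/m.png",np.hstack(v))
E
```

```text
(no output)
```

View pics/m.png

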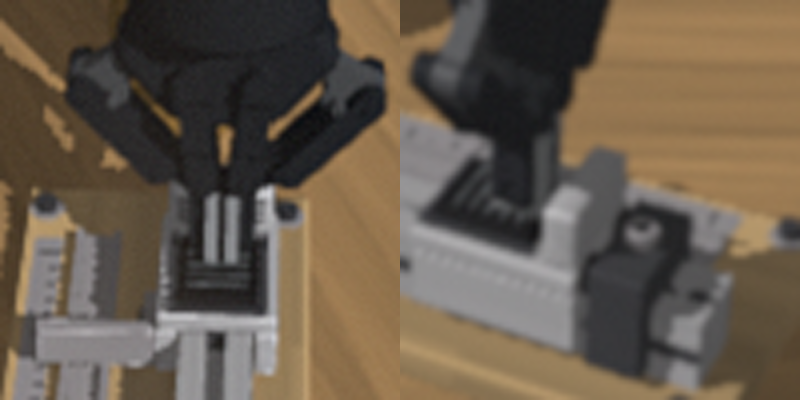

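>>> servo_tool(
  increments=[
    [0.0009,0.0018,0,0,0,0,0],
    [0.0013,0.0027,0,0,0,0,0],
    [0.0013,0.0027,0,0,0,0,0],
  ],
)

```text
t: 13.25
tcp_pos: [0.6012, 0.1017, 0.0591]
eef_rot: [2.667, 1.657, -0.002]
force: [-3.0, -4.2, 8.5]
finger_gap: -0.0004
```

>>> servo_tool(
  increments=[
    [0.0009,0.0018,0,0,0,0,0],
    [0.0013,0.0027,0,0,0,0,0],
    [0.0013,0.0027,0,0,0,0,0],
  ],
)

```text
t: 13.62
tcp_pos: [0.6023, 0.1035, 0.0591]
eef_rot: [2.665, 1.657, -0.005]
force: [-5.1, -8.2, 9.8]
finger_gap: -0.0003
```

```bash
python3 - <<'E'
from station import *
from h import *
v=[]
for n,(x0,y0,x1,y1) in [("side",(270,160,370,260)),("scene",(310,200,400,290))]:
    c=capture(n); v.append(cv2.resize(c["frame"][y0:y1,x0:x1],(400,400),interpolation=cv2.INTER_CUBIC))
cv2.imwrite("pics/n.png",np.hstack(v))
E
```

```text
(no output)
```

View pics/n.png

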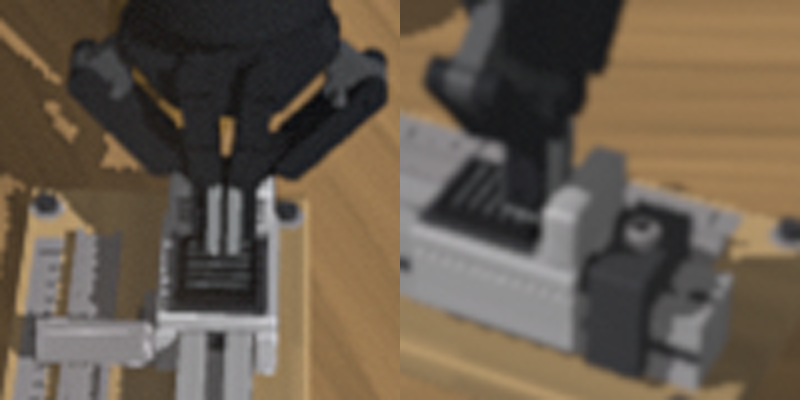

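The last 5 mm of finger travel left the carriage where it was, and the force along the rail rose to about 10 N, so it is seated on the end stop. I'll lift straight up so it isn't dragged back.

>>> servo_tool(
  increments=[
    [0,0,0.002,0,0,0,0],
    [0,0,0.005,0,0,0,0],
    [0,0,0.009,0,0,0,0],
    [0,0,0.015,0,0,0,0],
    [0,0,0.03,0,0,0,0],
    [0,0,0.06,0,0,0,0],
    [0,0,0.1,0,0,0,0],
    [-0.03,-0.06,0.13,0,0,0,0],
    [-0.05,-0.11,0.15,0,0,0,0],
    [-0.05,-0.11,0.15,0,0,0,0],
  ],
)

```text
t: 14.98
tcp_pos: [0.5533, -0.0066, 0.2121]
eef_rot: [2.668, 1.651, 0.008]
force: [0.8, 1.1, -0.2]
finger_gap: 0.0002
```

```bash
python3 - <<'E'
from station import *
from h import *
o=get_obs();print(o["t"],o["tcp_pos"].round(3),o["force"].round(2),np.abs(o["qvel"]).max().round(3))
v=[]
for n,(x0,y0,x1,y1) in [("side",(270,170,370,270)),("scene",(310,200,400,290))]:
    c=capture(n); cv2.imwrite(f"pics/end_{n}.png",c["frame"]); v.append(cv2.resize(c["frame"][y0:y1,x0:x1],(400,400),interpolation=cv2.INTER_CUBIC))
full=cv2.resize(c["frame"],(400,200)); cv2.imwrite("pics/o.png",np.vstack([np.hstack(v),np.hstack([full,cv2.resize(cv2.imread("pics/end_side.png"),(400,200))])]))
E
```

```text
14.975 [ 0.553 -0.007  0.212] [ 0.77  1.08 -0.25] 0.057
```

View pics/o.png

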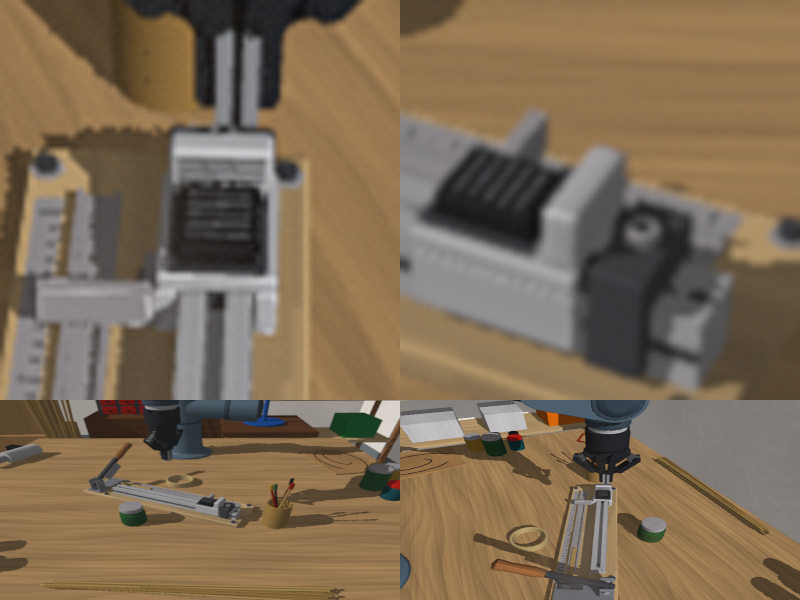

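The key is up and the carriage is on the end stop, in the same place as before the lift. The jar, tape and pot look unmoved. I'll hand the job in.

>>> servo_tool(
  increments=[
    [0,0,0,0,0,0,0],
    [0,0,0,0,0,0,0],
    [0,0,0,0,0,0,0],
  ],
)

```text
t: 15.45
tcp_pos: [0.5523, -0.0036, 0.2078]
eef_rot: [-2.667, -1.659, 0.001]
force: [-0.3, -0.5, 0.0]
finger_gap: -0.0002
```

```bash
python3 -c "
from station import *
print(finish_job())"
```

```text
the job is handed in; nothing more can be done
None
```

The length stop now sits against the end stop with the release key up and locked, and I handed the job in at about 15.5 s. With the fingers shut I pressed the key fully down at 8 to 10 N and held it there while pushing the stop along the rail. I then lifted straight up to let the key spring back.

**Against the end stop:** the last 5 mm or so of finger travel did not move the stop in the pictures, and the force along the rail rose to about 10 N, below the 18 N slip limit. I could not read the stop's position along the rail directly, so this rests on the force and the pictures. A thin gap visible in front of the dark block fits its rubber buffers.

**After the lift:** the pictures showed the key up and the stop still in place. The robot was clear of everything, with no force on the tool. The jar, tape and pot looked unmoved. The rib was not checked closely at the end, but the tool never came near it.

**What disagreed:** contact with the key came with the TCP at about 64 mm, where fingertips 19 mm ahead of it would have met the key at 88 mm. So I found the key by force, not by the given length. While I pushed there was also a steady sideways force of 3 to 5 N across the rail, which did no visible harm.

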